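Unlatch the round bath basket and stand it in the drip tray

ROBOT

A 7-joint arm with a two-finger parallel gripper is mounted at the origin on a cart in front of the work surface, level with it; the furniture and walls round the work are solid. World frame = base frame: x ahead of the robot, y to its left, z up, the work surface at z = 0. Lengths are in m, angles in rad, forces in N, time in s.
With the tool pointing down it reaches from about 0.4 to 0.9 m from the base axis. Payload 5.5 kg.
Tool frame: the origin (TCP) lies on the centre line of the jaws, within the pads' length; the fingertips stand 8 mm ahead of it and the grasp point (between the pads) lies 11 mm behind it; z points along the fingers, y is the line along which they close (so a half turn about z gives the same grasp; the last joint's range is limited). The gripper opens to 92 mm and grips with 3 to 60 N. Pads are 19 mm wide; open, the fingers measure 130 mm over their backs; the gripper's body (75 mm by 190 mm) begins 47 mm behind the grasp point.
Start: joints at [-0.912, 0.501, -0.427, 1.55, 0.221, 1.138, -0.21], TCP at [0.251, 0.6, 0.235] pointing down, gripper open.
Joint ranges: [-2.88, 2.88], [-0.31, 2.03], [-1.54, 1.56], [0.2, 2.42], [-1.41, 4.55], [0.19, 2.02], [-2.57, 2.57]. Speed limits (rad/s): [2.57, 2.57, 3.14, 3.14, 3.14, 3.14, 3.14].

INTERFACE

Orientations are given as a 3x3 rotation matrix whose columns are the frame's x, y, z axes.
In Python, from station import read_state, viewer, manip gives the robot as it stands.
- The arm moves only by the tool servo_tool, never from a script. Its argument "rows" is a list that holds one entry, the list of rows, each a list of 7 numbers: the shift along the world's x, y, z in mm, then the turn, a rotation vector about the world's x, y, z in degrees, then the finger opening in mm, from 0 to 91.8. In form: [[[dx, dy, dz, ax, ay, az, claw], ...]]. A call has 1 to 5 rows; each row shifts and turns the commanded pose from where the row before left it; what a row does not reach is not made up. A row lasts 1/8 s, in which the tool goes at most 62.5 mm and 10.7 degrees, less where a joint would pass 70% of its speed; a pose out of reach is approached as far as the arm can. A call is refused whole if a number of a shift passes 62.5 or a number of a turn 10.7, either way. A call with a gripper value outside its range is refused whole. The fingers move at their own pace and stop on an object; "newtons" is the grip in N (left out, the last holds). Time passes only in rows, so rows that do not move let the fingers close. It gives the time, the measured TCP pose, the force, the opening and the grip force at its end, in the units of the state.
- read_state(): the state, without advancing time (a new reading comes with each control period).
- viewer.read_camera(name): name is "scene" or "top" or "wrist"; returns a dict with "frame" (400x640x3 uint8, red, green, blue), "fx", "fy", "cx", "cy" (pixels), "rvec" (rotation vector, rad) and "tvec" (3), from world to camera coordinates, as OpenCV has them. Camera axes: x right, y down, z forward; pixel columns grow to the right and rows downward; lengths in m; the calibration is good to about 2 mm. A picture is of the moment at which its call begins. There is no depth.
- manip.finish_job(): hands the job in; it is judged then, once.
The state is a dict: "t": time; "joint_positions": joint angles; "dq": joint speeds; "joint_efforts": joint torques, N m; "ee_pos": TCP position; "orientation": TCP orientation; "force": force on the tool from outside, world axes, zero at the start; "torque": the same for the moment, N m; "gripper_width": opening from 0.0 (shut) to 1.0 (fully open); "grasp_force": force on a finger pad.
Only numpy, scipy, OpenCV 4.12 (cv2) and the standard library are available. Lean on these libraries where they do the work, as an engineer would, in place of code of your own. Each camera call takes 0.05 s, during which the arm holds its last target. There are 200 camera calls.

TASK

Press down the tab of the sprung keeper on the hook that holds the round wire basket, so that the keeper snaps open while the basket is still hanging. Then take the round basket off its hook and set it down gently, upright in the steel drip tray, and let go. Leave the square basket hanging on its own hook.

Things in the scene. Friction and masses are not known exactly. Their poses are not given: they have to be found in the camera images.
- round_basket: Round steel wire basket, 72 mm wide, 50 mm deep, 0.2 kg. Origin: centre of underside, z up. A wire stirrup rises at y = +-36 mm to a level bar (8 mm thick, along y, axis at z = 140 mm) that hangs on the hook. Above the bar's middle: a black grip block, 18 mm in x, 14 in y, z = 162 to 194 mm; grasp it from above, fingers closing along y. Opening under the bar: 86 mm high, 66 wide.
- round_stand: Fixed hook stand of the round basket; an identical one holds the square basket. Origin: on the worktop below the hung bar; x points back from hook tips to posts (away from robot), z up. Two 8 mm wires, y = +-18 mm, rise at x = 62 mm and run forward, top z = 176 mm, to upturned tips at x = -12, z = 190 mm. To unhook: raise basket 25 to 50 mm, draw it 65 mm or more along -x, then lift.
- tab_end (a point): Rear end of the keeper's press tab (22 mm wide), moves with it. Shut: at x = 75, y = 0, z = 229 mm of round_stand, tab sloping up backward at 45 degrees. Push straight down with shut fingers, aimed 5 mm farther back (x = 80), until the fingertips are at z = 184 to 190 mm; it takes up to 13 N and snaps at about z = 202.
- keeper (a joint): Angle of round_stand's keeper (rad): 0 shut, 1.3 open. Hinge along y at x = 36, z = 190 mm of the stand. Shut, two level prongs (y = +-14 mm) lie 4 mm above the bar and hold it down. Over-centre spring: short of 0.65 it returns shut, past it it snaps to 1.3 and stays; the prongs then stand at x = 25 to 36 mm, up to z = 232 mm.
- drip_tray: Fixed shallow square steel tray on the worktop, 160 x 160 mm outside, walls 4 mm thick and 18 mm high, floor 4 mm thick. Origin: centre of its underside; z up, x and y along its sides.
- square_basket: The basket that stays: the same size, bar and black grip, but square in plan (72 x 72 mm), hanging on the second stand. Origin: centre of its underside.
There are look-alikes about, which are no part of the job. Leave any pink look-alike of the round_basket alone.

How it is judged:
On the way:
1. the keeper over the round basket's bar is snapped open while the basket still hangs in its hook (value of joint keeper above 1.1 rad and z of round_basket in the frame of round_stand between 0.03 and 0.054 m and x of round_basket in the frame of round_stand between -0.02 and 0.02 m), for 0.2 s.
At the end, for the whole second after the job is handed in: the round basket stands at rest and upright (within 10 degrees) on the floor of the drip tray, wholly inside its walls (its centre within 46 mm of the tray's centre along each side); the square basket still hangs within 30 mm of where it was (x of round_basket in the frame of drip_tray between -0.046 and 0.046 m and y of round_basket in the frame of drip_tray between -0.046 and 0.046 m and z of round_basket in the frame of drip_tray between -0.002 and 0.01 m and angle between round_basket's own z axis and vertical below 0.17 rad and linear speed of round_basket below 0.02 m/s and distance of square_basket from where it was at the start of the episode below 0.03 m); the robot touches nothing.
It fails at once if the square basket is moved more than 30 mm (distance of square_basket from where it was at the start of the episode above 0.03 m).
It fails at once if the round basket is dropped or slammed down: it comes within 30 mm of the worktop at over 0.6 m/s (height (world z) of round_basket below 0.03 m and linear speed of round_basket above 0.6 m/s).
It also fails if it takes over 61 s, if anything falls off the work surface, if the arm or the gripper's body presses on something with over 40 N, if the wrist force passes 120 N, or if a joint passes its speed limit or range.

## Working session

There is one attempt and no reset: what is moved stays moved. The work goes in short steps, Python scripts to look and compute and a tool call to move; the robot and the scene stay as the last step left them, time stands still between calls to the robot, and variables do not carry over. Pictures are saved under pics/ and viewed, at most 10 in all, crops included, and the job is handed in when it is done.

Besides the shell and the picture viewer there is one more tool, called after ">>>" by a JSON object that holds its "api" and its "payload", one argument or row to a line. servo_tool: Moves the arm, as the interface text tells. Its arguments: {"type":"object","properties":{"rows":{"type":"array"},"newtons":{"type":"number"}},"required":["rows"]}

```bash
mkdir -p pics; cat > h.py <<'E'
import numpy as np, cv2
from station import read_state, viewer, manip
def cam(n, save=None):
    c=viewer.read_camera(n); c['R']=cv2.Rodrigues(np.array(c['rvec'],float))[0]; c['t']=np.array(c['tvec'],float).ravel()
    if save: cv2.imwrite('pics/'+save, c['frame'][:,:,::-1])
    return c
def ray(c,u,v):
    d=c['R'].T@np.array([(u-c['cx'])/c['fx'],(v-c['cy'])/c['fy'],1]); return -c['R'].T@c['t'], d
def onz(c,u,v,z):
    o,d=ray(c,u,v); return o+d*(z-o[2])/d[2]
def tri(c1,p1,c2,p2):
    o1,d1=ray(c1,*p1);o2,d2=ray(c2,*p2)
    s=np.linalg.lstsq(np.c_[d1,-d2],o2-o1,rcond=None)[0]; a=o1+s[0]*d1;b=o2+s[1]*d2
    return (a+b)/2, np.linalg.norm(a-b)
def proj(c,P):
    q=c['R']@np.array(P)+c['t']; return np.array([c['fx']*q[0]/q[2]+c['cx'],c['fy']*q[1]/q[2]+c['cy']])
E
python3 - <<'E'
from h import *
for n in ['scene','top']:
    c=cam(n,n+'0.png'); print(n,c['fx'],-c['R'].T@c['t'],c['R'][2])
s=read_state();print(s['t'],s['ee_pos'],s['orientation'],s['gripper_width'])
E
```

```text
scene 399.23477252863995 [ 0.15386712 -0.47174459  0.88455004] [ 0.48926465  0.45646374 -0.74314262]
top 363.55968329786197 [ 0.44250147 -0.03102852  1.13888396] [ 0.15800276 -0.02729408 -0.98706138]
0.1 [0.25040723 0.59918512 0.23380189] [[-9.22713160e-01  3.85486572e-01 -7.25587121e-04]
 [ 3.85487247e-01  9.22711895e-01 -1.53012505e-03]
 [ 7.96652051e-05 -1.69157111e-03 -9.99998566e-01]] 1.0015699807882903
```

View pics/scene0.png

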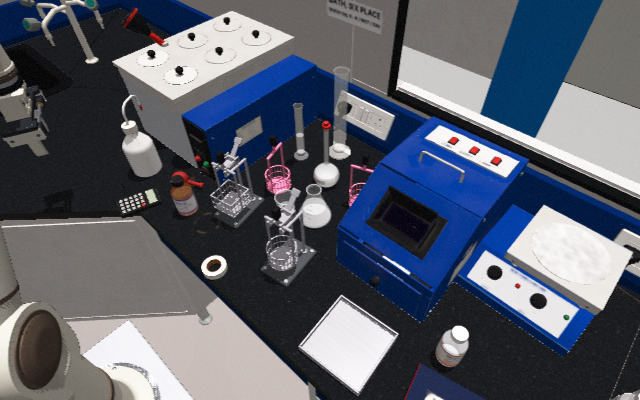

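View pics/top0.png

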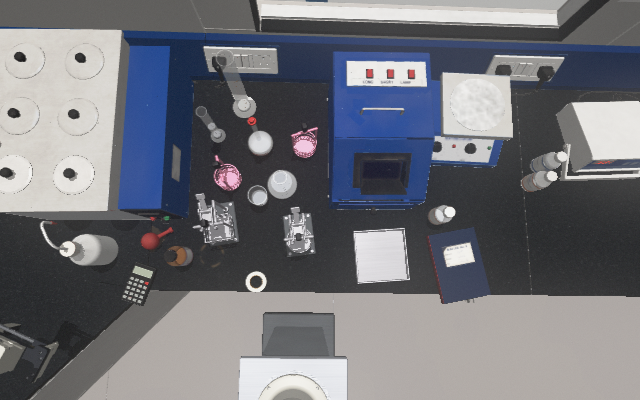

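The scene shows the round basket's stand near scene (285,250) / top (298,232). The square one is near scene (235,200) / top (217,222), and the tray is near scene (350,342) / top (381,255). Next I'll zoom in.

```bash
python3 - <<'E'
import cv2,numpy as np
a=cv2.imread('pics/scene0.png')[170:290,200:340]; b=cv2.imread('pics/top0.png')[185:275,190:330]
a=cv2.resize(a,None,fx=4,fy=4,interpolation=cv2.INTER_CUBIC)
b=cv2.resize(b,None,fx=5,fy=5,interpolation=cv2.INTER_CUBIC)
cv2.imwrite('pics/a.png',a);cv2.imwrite('pics/b.png',b)
E
```

```text
(no output)
```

View pics/a.png

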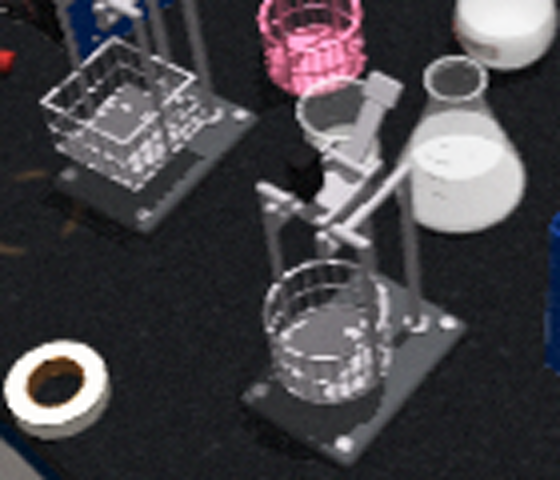

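View pics/b.png

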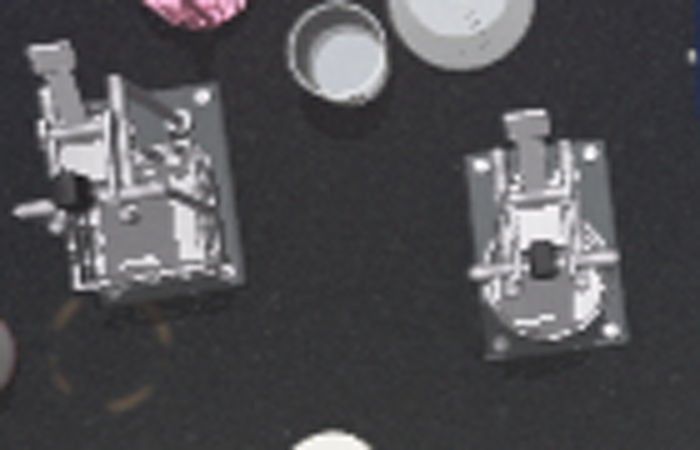

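Crop a (4x, offset 200,170) has the round stand's tab end at about (386,82) and the black grip at (305,173). Crop b (5x, offset 190,185) has the tab end at about (527,112), the grip at (542,257), and the plate screws at (482,165), (590,153), (611,331), (500,345).

```bash
python3 - <<'E'
from h import *
s=cam('scene');t=cam('top')
A=lambda x,y:(200+(x-1.5)/4,170+(y-1.5)/4); B=lambda x,y:(190+(x-2)/5,185+(y-2)/5)
print('tab',tri(s,A(386,82),t,B(527,112)))
print('tabtop@.229',onz(t,*B(527,112),.229), onz(s,*A(386,82),.229))
print('grip',tri(s,A(305,173),t,B(542,257)))
S=[onz(t,*B(*p),.008) for p in [(482,165),(590,153),(611,331),(500,345)]]
print(np.round(S,4), np.linalg.norm(S[0]-S[1]),np.linalg.norm(S[1]-S[2]))
d=(S[0]-S[3])+(S[1]-S[2]); e=(S[0]-S[1])+(S[3]-S[2]); print('yaw',np.degrees(np.arctan2(d[1],d[0])),np.degrees(np.arctan2(-e[0],e[1])), 'centre',np.mean(S,0))
# bar ends
L,R=onz(t,*B(474,273),.18),onz(t,*B(614,257),.18); print('bar',L,R,np.linalg.norm(L-R),np.degrees(np.arctan2(-(L-R)[0],(L-R)[1])))
# black grip centroid, precise
for c,b in((s,(265,300,200,230)),(t,(290,306,230,244))):
    f=c['frame'][b[2]:b[3],b[0]:b[1]].max(2)
    print(f.min(), np.argwhere(f<12)[:,::-1].mean(0)+[b[0],b[2]], (f<12).sum())
# tray
g=t['frame'].min(2); m=np.uint8(g>110); m[:225]=0;m[288:]=0;m[:,:345]=0;m[:,415:]=0
k=max(cv2.findContours(m,0,2)[0],key=cv2.contourArea); r=cv2.minAreaRect(k);print(r)
P=np.array([onz(t,*p,.018) for p in cv2.boxPoints(r)]);print(P,np.linalg.norm(P[0]-P[1]),np.linalg.norm(P[1]-P[2]),P.mean(0))
E
```

```text
tab (array([ 0.57036805, -0.00165324,  0.22329928]), np.float64(0.0022914433579899487))
tabtop@.229 [ 0.57050844 -0.00249296  0.229     ] [ 0.56579011 -0.00512463  0.229     ]
grip (array([ 0.4977106 , -0.01071498,  0.21397741]), np.float64(0.0020717218760296233))
[[ 0.5677  0.0317  0.008 ]
 [ 0.5764 -0.0355  0.008 ]
 [ 0.4662 -0.0504  0.008 ]
 [ 0.4567  0.0177  0.008 ]] 0.0677926368157183 0.11115710251534343
yaw 7.427577036962213 7.641168563234539 centre [ 0.51677288 -0.00910412  0.008     ]
bar [0.49172852 0.02485057 0.18      ] [ 0.50120636 -0.0483991   0.18      ] 0.07386029811937547 7.372590215780126
5 [275.14285714 215.57142857] 7
47 [nan nan] 0
((380.8999328613281, 255.19998168945312), (52.84389114379883, 52.84388732910156), 85.60128784179688)
[[ 0.52878712 -0.17515625  0.018     ]
 [ 0.54395926 -0.33960984  0.018     ]
 [ 0.38365347 -0.3479544   0.018     ]
 [ 0.36977074 -0.18707973  0.018     ]] 0.16515198939943235 0.16052282884188449 [ 0.45654265 -0.26245005  0.018     ]<stdin>:15: RuntimeWarning: Mean of empty slice.
  ret = um.true_divide(
```

The readings agree: stand yaw is about 7.5°, the bar/hook origin is at (0.4965, -0.0118), and the tab end is at about (0.571, -0.002). The tray centre is at about (0.456, -0.262). The press point (x=80) is about (0.576, -0.0014). I'll move above it with the fingers shut.

>>> {"api": "servo_tool", "payload": {
  "rows": [
    [[0, 0, 50, 0, 0, 0, 0], [0, 0, 50, 0, 0, 0, 0], [20, -40, 0, 0, 0, 6, 0], [20, -40, 0, 0, 0, 6, 0], [20, -40, 0, 0, 0, 6, 0]]
  ]
}}

```text
t: 0.82
ee_pos: [0.311, 0.4784, 0.3346]
orientation: [[-0.997, 0.078, 0.0], [0.078, 0.997, -0.0], [-0.0, -0.0, -1.0]]
force: [1.4, 0.4, -0.1]
gripper_width: 0.504
grasp_force: 0.0
```

>>> {"api": "servo_tool", "payload": {
  "rows": [
    [[22, -40, 0, 0, 0, 6, 0], [22, -40, 0, 0, 0, 6, 0], [22, -40, 0, 0, 0, 0, 0], [22, -40, 0, 0, 0, 0, 0], [22, -40, 0, 0, 0, 0, 0]]
  ]
}}

```text
t: 1.45
ee_pos: [0.4211, 0.2783, 0.3348]
orientation: [[-0.992, -0.127, 0.0], [-0.127, 0.992, 0.0], [-0.0, 0.0, -1.0]]
force: [0.8, 0.1, 0.1]
gripper_width: 0.004
grasp_force: 0.0
```

>>> {"api": "servo_tool", "payload": {
  "rows": [
    [[22, -40, 0, 0, 0, 0, 0], [22, -40, 0, 0, 0, 0, 0], [22, -40, 0, 0, 0, 0, 0], [22, -40, 0, 0, 0, 0, 0], [22, -40, 0, 0, 0, 0, 0]]
  ]
}}

```text
t: 2.08
ee_pos: [0.531, 0.0785, 0.3347]
orientation: [[-0.992, -0.128, 0.0], [-0.128, 0.992, 0.0], [-0.0, 0.0, -1.0]]
force: [0.9, 0.8, -0.2]
gripper_width: 0.005
grasp_force: 0.0
```

>>> {"api": "servo_tool", "payload": {
  "rows": [
    [[22, -40, 0, 0, 0, 0, 0], [23, -40, -20, 0, 0, 0, 0], [0, 0, -10, 0, 0, 0, 0], [0, 0, 0, 0, 0, 0, 0]]
  ]
}}

```text
t: 2.58
ee_pos: [0.5746, 0.0004, 0.3035]
orientation: [[-0.992, -0.128, -0.003], [-0.128, 0.992, 0.001], [0.003, 0.001, -1.0]]
force: [0.5, 0.5, 0.2]
gripper_width: 0.008
grasp_force: 0.0
```

```bash
python3 - <<'E'
from h import *
c=cam('wrist','w1.png'); s=cam('scene')
p=read_state()['ee_pos']; print(p, proj(c,np.array(p)-[0,0,.008]), proj(c,[.5709,-.002,.229]),proj(c,[.5758,-.0014,.229]),proj(c,[.4965,-.0118,.234]))
f=s['frame'][140:260,220:360][:,:,::-1]; f=cv2.resize(f,(640,549),interpolation=cv2.INTER_CUBIC)
w=c['frame'][:,:,::-1]; cv2.imwrite('pics/m1.png',cv2.resize(np.hstack([cv2.resize(f,(467,400)),w]),(800,289)))
E
```

```text
[0.57528931 0.00148201 0.30504637] [319.75695745 257.81921298] [314.10140367 207.42758549] [314.05862678 214.37545612] [313.68394622  91.05960058]
```

View pics/m1.png

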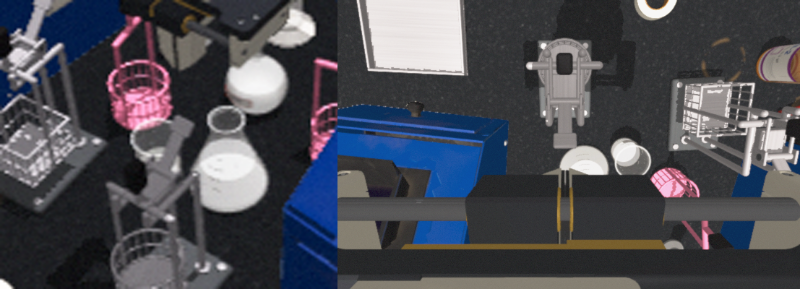

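The wrist view puts the tab end at about (315,203) and the grip at (315,89), within 4 px of prediction. I'll press now.

>>> {"api": "servo_tool", "payload": {
  "rows": [
    [[0, 0, -40, 0, 0, 0, 0], [0, 0, -20, 0, 0, 0, 0], [0, 0, -8, 0, 0, 0, 0], [0, 0, -8, 0, 0, 0, 0], [0, 0, -8, 0, 0, 0, 0]]
  ]
}}

```text
t: 3.3
ee_pos: [0.5819, 0.0022, 0.2261]
orientation: [[-0.991, -0.13, 0.015], [-0.13, 0.992, 0.002], [-0.015, -0.0, -1.0]]
force: [5.6, 1.3, 9.0]
gripper_width: 0.003
grasp_force: 4.2
```

>>> {"api": "servo_tool", "payload": {
  "rows": [
    [[0, 0, -6, 0, 0, 0, 0], [0, 0, -6, 0, 0, 0, 0], [0, 0, -6, 0, 0, 0, 0], [0, 0, -5, 0, 0, 0, 0], [0, 0, 0, 0, 0, 0, 0]]
  ]
}}

```text
t: 3.92
ee_pos: [0.5745, -0.0004, 0.1966]
orientation: [[-0.992, -0.127, -0.003], [-0.127, 0.992, -0.0], [0.003, 0.0, -1.0]]
force: [-0.1, -0.6, -0.2]
gripper_width: 0.005
grasp_force: 0.0
```

>>> {"api": "servo_tool", "payload": {
  "rows": [
    [[0, 0, 40, 0, 0, 0, 0], [0, 0, 45, 0, 0, 0, 91], [-20, -2, 10, 0, 0, 0, 91], [0, 0, 0, 0, 0, 0, 91]]
  ]
}}

```text
t: 4.42
ee_pos: [0.5553, -0.0025, 0.294]
orientation: [[-0.992, -0.127, 0.002], [-0.127, 0.992, -0.0], [-0.002, -0.0, -1.0]]
force: [0.3, -0.3, -0.1]
gripper_width: 0.279
grasp_force: 0.0
```

```bash
python3 - <<'E'
from h import *
c=cam('wrist'); s=cam('scene')
f=s['frame'][160:290,225:345][:,:,::-1]; f=cv2.resize(f,(369,400),interpolation=cv2.INTER_CUBIC)
cv2.imwrite('pics/m2.png',np.hstack([f,cv2.resize(c['frame'][0:240,200:440][:,:,::-1],(400,400))]))
print(read_state()['ee_pos'])
E
```

```text
[ 0.55549637 -0.00234903  0.29235678]
```

View pics/m2.png

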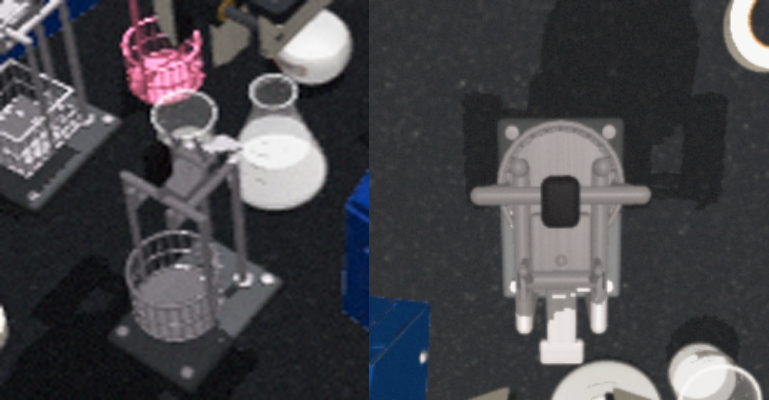

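```bash
python3 - <<'E'
from h import *
c=cam('wrist')
o=np.array([.4965,-.0118,0]);a=np.radians(7.5);R=np.array([[np.cos(a),-np.sin(a),0],[np.sin(a),np.cos(a),0],[0,0,1]])
for n,p in dict(shut=[.075,0,.229],open=[.084,0,.163],hinge=[.036,0,.19],grip=[0,0,.234],barL=[0,.036,.18],barR=[0,-.036,.18],prong=[.025,.014,.232]).items():
    u=proj(c,o+R@p); print(n,u,(u-[200,0])*1.667+[369,0])
E
```

```text
shut [314.58879232 240.08006698] [560.0195168  400.21347165]
open [314.74170031 219.71914759] [560.27441443 366.27181904]
hinge [314.50570953 170.30817373] [559.88101778 283.90372561]
grip [314.17824628 124.66488519] [559.33513655 207.81636361]
barL [363.27520072 119.40851532] [641.1797596  199.05399503]
barR [265.50560554 119.7112057 ] [478.19784444 199.5585799 ]
prong [337.20075223 165.99799318] [597.71365396 276.71865463]
```

The keeper is open, with the tab end at (561,352) matching the open prediction, and the basket still hangs. Now the grasp.

>>> {"api": "servo_tool", "payload": {
  "rows": [
    [[-30, -4, 0, 0, 0, 0, 91], [-30, -4, 0, 0, 0, 0, 91], [0, 0, 0, 0, 0, 0, 60], [0, 0, -30, 0, 0, 0, 60], [0, 0, -30, 0, 0, 0, 60]]
  ]
}}

```text
t: 5.2
ee_pos: [0.4968, -0.01, 0.2318]
orientation: [[-0.992, -0.128, 0.001], [-0.128, 0.992, 0.0], [-0.001, 0.0, -1.0]]
force: [0.3, -0.3, -0.4]
gripper_width: 0.651
grasp_force: 0.0
```

>>> {"api": "servo_tool", "payload": {
  "rows": [
    [[0, 0, -15, 0, 0, 0, 60], [0, 0, -9, 0, 0, 0, 40], [0, 0, 0, 0, 0, 0, 0], [0, 0, 0, 0, 0, 0, 0], [0, 0, 0, 0, 0, 0, 0]]
  ],
  "newtons": 25
}}

```text
t: 5.82
ee_pos: [0.4962, -0.0102, 0.2096]
orientation: [[-0.992, -0.127, 0.002], [-0.127, 0.992, -0.0], [-0.002, -0.0, -1.0]]
force: [-0.4, -0.4, -0.9]
gripper_width: 0.266
grasp_force: 0.0
```

>>> {"api": "servo_tool", "payload": {
  "rows": [
    [[0, 0, 0, 0, 0, 0, 0], [0, 0, 0, 0, 0, 0, 0], [0, 0, 0, 0, 0, 0, 0]]
  ],
  "newtons": 25
}}

```text
t: 6.2
ee_pos: [0.4959, -0.0103, 0.2091]
orientation: [[-0.992, -0.127, 0.001], [-0.127, 0.992, -0.0], [-0.001, -0.0, -1.0]]
force: [-0.5, -0.1, 2.5]
gripper_width: 0.152
grasp_force: 25.0
```

Gripped at 14 mm, which matches the block. I'll raise it 37 mm, draw it back, then lift.

>>> {"api": "servo_tool", "payload": {
  "rows": [
    [[0, 0, 9, 0, 0, 0, 0], [0, 0, 14, 0, 0, 0, 0], [0, 0, 14, 0, 0, 0, 0], [0, 0, 0, 0, 0, 0, 0]]
  ]
}}

```text
t: 6.7
ee_pos: [0.4967, -0.0102, 0.2475]
orientation: [[-0.992, -0.127, 0.003], [-0.127, 0.992, 0.0], [-0.003, -0.0, -1.0]]
force: [0.3, 0.6, -2.2]
gripper_width: 0.147
grasp_force: 25.0
```

>>> {"api": "servo_tool", "payload": {
  "rows": [
    [[-15, -2, 0, 0, 0, 0, 0], [-20, -2.6, 0, 0, 0, 0, 0], [-20, -2.6, 0, 0, 0, 0, 0], [-20, -2.6, 0, 0, 0, 0, 0], [0, 0, 0, 0, 0, 0, 0]]
  ]
}}

```text
t: 7.32
ee_pos: [0.418, -0.0204, 0.2451]
orientation: [[-0.992, -0.127, -0.002], [-0.127, 0.992, -0.0], [0.002, -0.0, -1.0]]
force: [0.6, -0.1, -1.4]
gripper_width: 0.152
grasp_force: 25.0
```

>>> {"api": "servo_tool", "payload": {
  "rows": [
    [[0, 0, 30, 0, 0, 0, 0], [0, 0, 30, 0, 0, 0, 0], [0, -30, 0, 0, 0, 0, 0], [0, -40, 0, 0, 0, 0, 0], [0, -40, 0, 0, 0, 0, 0]]
  ]
}}

```text
t: 7.95
ee_pos: [0.4207, -0.131, 0.3056]
orientation: [[-0.992, -0.128, 0.0], [-0.128, 0.992, -0.0], [-0.0, -0.0, -1.0]]
force: [0.1, 0.1, -1.9]
gripper_width: 0.149
grasp_force: 25.0
```

>>> {"api": "servo_tool", "payload": {
  "rows": [
    [[10, -45, 0, 0, 0, 0, 0], [13, -45, 0, 0, 0, 0, 0], [13, -41, 0, 0, 0, 0, 0], [0, 0, -30, 0, 0, 0, 0], [0, 0, 0, 0, 0, 0, 0]]
  ]
}}

```text
t: 8.57
ee_pos: [0.4549, -0.2603, 0.273]
orientation: [[-0.992, -0.127, -0.006], [-0.127, 0.992, 0.003], [0.005, 0.003, -1.0]]
force: [0.2, 0.3, -1.9]
gripper_width: 0.148
grasp_force: 25.0
```

```bash
python3 - <<'E'
from h import *
c=cam('wrist'); s=cam('scene')
f=s['frame'][200:400,240:440][:,:,::-1]
cv2.imwrite('pics/m3.png',np.hstack([cv2.resize(f,(360,360)),cv2.resize(c['frame'][0:400,110:530][:,:,::-1],(378,360))]))
st=read_state();print(st['ee_pos'],st['force'])
E
```

```text
[ 0.45661908 -0.26044281  0.27570764] [ 0.1744672  -0.32663641 -1.45783803]
```

View pics/m3.png

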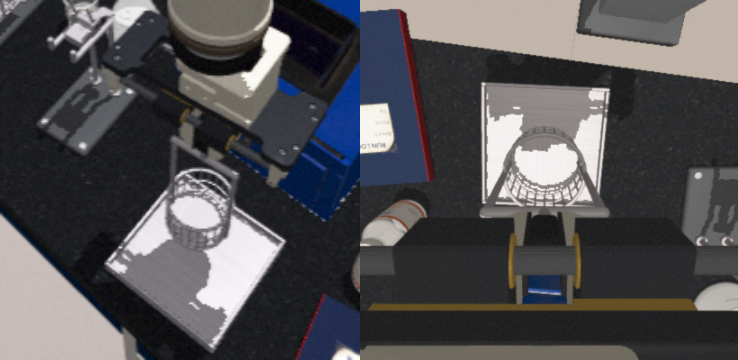

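The basket is held upright above the tray. I'll lower it gently.

>>> {"api": "servo_tool", "payload": {
  "rows": [
    [[0, 0, -30, 0, 0, 0, 0], [0, 0, -30, 0, 0, 0, 0], [0, 0, -20, 0, 0, 0, 0], [0, 0, -12, 0, 0, 0, 0], [0, 0, -2, 0, 0, 0, 0]]
  ]
}}

```text
t: 9.3
ee_pos: [0.4569, -0.2607, 0.182]
orientation: [[-0.992, -0.128, 0.0], [-0.128, 0.992, 0.0], [-0.0, 0.0, -1.0]]
force: [0.9, -0.6, -0.8]
gripper_width: 0.151
grasp_force: 25.0
```

>>> {"api": "servo_tool", "payload": {
  "rows": [
    [[0, 0, -2, 0, 0, 0, 0], [0, 0, -2, 0, 0, 0, 0], [0, 0, -2, 0, 0, 0, 0], [0, 0, 0, 0, 0, 0, 0]]
  ]
}}

```text
t: 9.8
ee_pos: [0.4565, -0.261, 0.1757]
orientation: [[-0.992, -0.127, -0.0], [-0.127, 0.992, 0.0], [0.0, 0.0, -1.0]]
force: [0.2, -1.0, -0.9]
gripper_width: 0.15
grasp_force: 25.0
```

>>> {"api": "servo_tool", "payload": {
  "rows": [
    [[0, 0, -1, 0, 0, 0, 0], [0, 0, -1, 0, 0, 0, 0], [0, 0, -1, 0, 0, 0, 0], [0, 0, 0, 0, 0, 0, 0]]
  ]
}}

```text
t: 10.3
ee_pos: [0.4568, -0.2612, 0.1735]
orientation: [[-0.992, -0.127, 0.001], [-0.127, 0.992, -0.0], [-0.001, -0.0, -1.0]]
force: [-1.5, 0.5, 4.1]
gripper_width: 0.154
grasp_force: 25.0
```

Contact is made, so I release and retreat.

>>> {"api": "servo_tool", "payload": {
  "rows": [
    [[0, 0, 0, 0, 0, 0, 20], [0, 0, 0, 0, 0, 0, 50], [0, 0, 0, 0, 0, 0, 70], [0, 0, 0, 0, 0, 0, 70], [0, 0, 20, 0, 0, 0, 70]]
  ]
}}

```text
t: 10.92
ee_pos: [0.4554, -0.2604, 0.1915]
orientation: [[-0.992, -0.127, -0.003], [-0.128, 0.992, 0.002], [0.003, 0.002, -1.0]]
force: [-0.4, 0.3, 0.8]
gripper_width: 0.605
grasp_force: 0.0
```

>>> {"api": "servo_tool", "payload": {
  "rows": [
    [[0, 0, 40, 0, 0, 0, 70], [0, 0, 50, 0, 0, 0, 70], [0, 0, 50, 0, 0, 0, 70], [0, 60, 0, 0, 0, 0, 70], [0, 0, 0, 0, 0, 0, 70]]
  ]
}}

```text
t: 11.55
ee_pos: [0.4576, -0.1963, 0.3335]
orientation: [[-0.991, -0.134, 0.002], [-0.134, 0.991, 0.002], [-0.002, 0.001, -1.0]]
force: [0.0, -1.2, -1.0]
gripper_width: 0.763
grasp_force: 0.0
```

```bash
python3 - <<'E'
from h import *
c=cam('wrist'); s=cam('scene')
f=s['frame'][150:390,200:440][:,:,::-1]
cv2.imwrite('pics/m4.png',np.hstack([cv2.resize(f,(400,400)),cv2.resize(c['frame'][:,:,::-1],(400,250))[:].copy() if 0 else cv2.resize(c['frame'][0:400,0:400][:,:,::-1],(400,400))]))
st=read_state();print(st['ee_pos'],st['force'])
E
```

```text
[ 0.45650348 -0.20063835  0.33275141] [ 0.45362161 -0.81353596 -0.19074516]
```

View pics/m4.png

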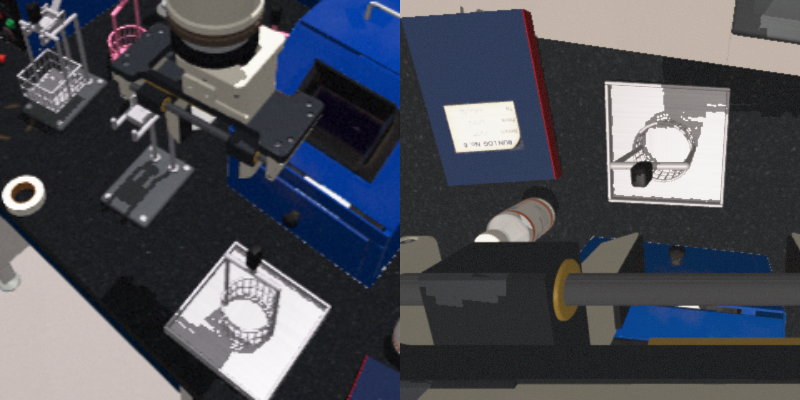

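The round basket stands upright at the tray's centre: base about (668,140), tray centre about (667,144). The square basket still hangs, and the gripper is clear.

```bash
python3 -c "
from station import manip; print(manip.finish_job())"
```

```text
the job is handed in; nothing more can be done
None
```

I snapped the keeper open while the round basket still hung, set that basket upright in the middle of the drip tray and let go, left the square basket hanging, and handed the job in; the hand-in gave no verdict.

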